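# Set the two-tier dial on a crowded bench console

### The job

On the grey bench console, turn the big black outer dial of the two-tier control clockwise until its white line points at the green marker beside it; its neighbours are too close for one sweep, so let go about half-way and take a fresh hold. Then, having let go of the outer dial, turn the small orange knob on top of it anticlockwise until its white line points at the green marker too, and leave both lines there. The blue, red and yellow knobs are already set, so do not touch them, and leave the mug, the screwdriver and the turquoise case undisturbed.

Things in the scene. Friction and masses are not known exactly. Their poses are not given: they have to be found in the camera images.
- console: Grey flat-topped instrument, 250 (x) by 360 (y) by 70 high, fixed. Origin: centre of its underside; top face 70 mm above it. Four round controls stand in a row along its y axis (x = 0, y = -93, -31, 31, 93 mm): the two-tier control and the blue, red and yellow knobs, in any order. The top is clear 80 mm either side of the row along x; terminal posts 14 mm high at x = +95 mm.
- dial: The two-tier control: a fixed white round base plate, diameter 72, 4 thick, on the console's top. Origin at the centre of its underside, on the upright turning axis, level with the console's top. It carries the green marker, the outer dial and the inner knob. It is built in at an arbitrary yaw.
- coarse (a joint): Outer dial: upright round black ribbed cylinder, diameter 54, 34 high, from 4 to 38 mm above the console's top. Value grows clockwise seen from above (rad), range -0.5 to 3.1; starts at -0.3 to 0.3; the marker lies at 2.1 to 2.7 on this scale. Friction 0.1 N m; stays where it is left. It carries the inner knob round with it.
- coarse_line (a point): Outer end of the white line on the outer dial's top, 25 mm from the axis, 38 mm above the console's top; its x axis points outwards along the line.
- fine (a joint): Inner knob: upright round orange cylinder, diameter 30, 30 high, coaxial on the outer dial, from 38 to 68 mm above the console's top. Value: angle relative to the outer dial, growing clockwise seen from above (rad), range -1.5 to 1.5; 0 when both white lines agree; starts 0.5 to 1.2. Friction 0.03 N m; turning it does not drag the outer dial.
- fine_line (a point): Outer end of the white line on the inner knob's top, 14 mm from the axis, 68 mm above the console's top; its x axis points outwards along the line.
- mark (a point): Centre of the green marker, a flat patch 9 by 9 on the white base plate, 31.5 mm from the axis, 4 mm above the console's top; its x axis points outwards from the axis. The marker stays where it is.
- blue_unit: Neighbour, to be left alone: a round blue knob, diameter 40, standing 4 to 38 mm above the console's top on a fixed grey disc of diameter 48. Origin at the centre of the disc's underside, on the knob's axis, level with the console's top. It turns easily when brushed.
- blue_line (a point): Outer end of the white line on the blue knob's top, 18 mm from its axis.
- red_unit: Neighbour, to be left alone: a round red knob, diameter 40, standing 4 to 38 mm above the console's top on a fixed grey disc of diameter 48. Origin at the centre of the disc's underside, on the knob's axis, level with the console's top. It turns easily when brushed.
- red_line (a point): Outer end of the white line on the red knob's top, 18 mm from its axis.
- yellow_unit: Neighbour, to be left alone: a round yellow knob, diameter 40, standing 4 to 38 mm above the console's top on a fixed grey disc of diameter 48. Origin at the centre of the disc's underside, on the knob's axis, level with the console's top. It turns easily when brushed.
- yellow_line (a point): Outer end of the black line on the yellow knob's top, 18 mm from its axis.
- mug: White mug, 82 across, 95 high, handle towards its +y; origin at the centre of its underside. Stands on the bench beyond the console's +y side; leave it.
- case: Turquoise box 75 by 110 by 50 high; origin at the centre of its underside. Lies on the bench beyond the console's -y side; leave it.
- screwdriver: Red-handled screwdriver 180 long, lying on the bench between the robot and the console; leave it.

How it is judged:
By the outcome, as a careful person would: the job done as asked, in the order asked, and still so for the second after the job is handed in, with the robot touching nothing.
It also fails if it takes over 54 s, if anything falls off the work surface, if the arm or the gripper's body presses on something with over 40 N, if the wrist force passes 120 N, or if a joint passes its speed limit or range.

### The arm

A 6-joint arm with a two-finger parallel gripper is mounted at the origin on the work surface. World frame = base frame: x ahead of the robot, y to its left, z up, the work surface at z = 0. Lengths are in m, angles in degrees, forces in N, time in s.
With the tool pointing down it reaches from about 0.4 to 0.825 m from the base axis. Payload 7 kg.
Tool frame: the origin (TCP) lies on the mounting face of the last link; the fingertips stand 178 mm ahead of it and the grasp point (between the pads) lies 159 mm ahead of it; z points along the fingers, y is the direction in which the jaws open and shut (so a half turn about z gives the same grasp; the last joint's range is limited). The gripper opens to 88 mm and grips with 3 to 60 N. Pads are 19 mm wide; open, the fingers measure 130 mm over their backs; the gripper's body (78 mm by 193 mm) begins 47 mm behind the grasp point.
Start: joints at [80.85, 20.546, 0.682, 0, -70.136, -16.507], TCP at [0.292, 0.608, 0.405] pointing down, gripper open.
Joint ranges: [-176.03, 176.03], [-82.01, 121.73], [-58.28, 71.71], [-173.87, 95.51], [-174.79, -0.11], [-173.66, 173.66]. Speed limits (degrees/s): [136.94, 136.94, 172.46, 180, 180, 180].

### API

Orientations are given as [roll, pitch, yaw] about the fixed x, y, z axes, in that order (R = Rz(yaw) Ry(pitch) Rx(roll)).
In Python, from plant import r gives the robot as it stands. The module is installed in compiled form; this text tells all that it offers.
- The arm moves only by the tool carry_out, never from a script. Its argument "plan" is a list of rows, each a list of 3 entries, a list of its own where there are three numbers: the shift along the tool's x, y, z in m, then the turn, a rotation vector about the tool's x, y, z in degrees, then the closure in counts, from 0 (fully open) to 255 (shut). In form: [[[x, y, z], [ax, ay, az], hand], ...]. A call has 1 to 12 rows; each row shifts and turns the commanded pose from where the row before left it, along the tool's axes as they then stand; what a row does not reach is not made up. A row lasts 1/12 s, in which the tool goes at most 41.7 mm and 7.16 degrees, less where a joint would pass 70% of its speed; a pose out of reach is approached as far as the arm can. A call is refused whole if a number of a shift passes 0.0417 or a number of a turn 7.16, either way. A call with a gripper value outside its range is refused whole. The fingers move at their own pace and stop on an object; "grip_force" is the grip in N (left out, the last holds). Time passes only in rows, so rows that do not move let the fingers close. It gives the time, the measured TCP pose, the force and the opening at its end, in the units of the state.
- r.get_state(): the state, without advancing time (a new reading comes with each control period).
- r.capture(name): name is "scene" or "top" or "wrist"; returns the picture (384x512x3 uint8, red, green, blue); there is no depth.
- r.get_calibration(name): a dict with "K" (3x3 intrinsics, pixels), "D" ([k1, k2, p1, p2, k3] as OpenCV has them; the pictures are not rectified), "rvec" (rotation vector, rad) and "tvec" (3), from world to camera coordinates, as OpenCV has them. Camera axes: x right, y down, z forward; pixel columns grow to the right and rows downward; lengths in m; the calibration is good to about 2 mm. A picture is of the moment at which its call begins: read the wrist's pose just before it. get_calibration takes no time and is no camera call; for the wrist camera it gives the pose at the moment of the call.
- r.close_job(): hands the job in, once; it reports no verdict.
The state is a dict: "time_s": time; "joints": joint angles; "qd": joint speeds; "joint_torque": joint torques, N m; "tcp_pos": TCP position; "eef_rot": TCP orientation; "contact_force": force on the tool from outside, world axes, zero at the start; "moment": the same for the moment, N m; "gripper_width": finger opening in m.
Only numpy, scipy, OpenCV 4.12 (cv2) and the standard library are available. Lean on these libraries where they do the work, as an engineer would, in place of code of your own. Each camera call takes 0.05 s, during which the arm holds its last target. There are 200 camera calls.

## Working session

There is one attempt and no reset: what is moved stays moved. The work goes in short steps, Python scripts to look and compute and a tool call to move; the robot and the scene stay as the last step left them, time stands still between calls to the robot, and variables do not carry over. Pictures are saved under pics/ and viewed, about 8 in all and at most 12, crops included, and the job is handed in when it is done.

Besides the shell and the picture viewer there is one more tool, called after "Call:" as name(argument=value, ...) on one line, values as JSON. carry_out: Moves the arm, as the interface text tells. Its arguments: {"type":"object","properties":{"plan":{"type":"array","items":{"type":"array"}},"grip_force":{"type":"number"}},"required":["plan"]}

```bash
mkdir -p pics; cat > h.py <<'E'
import numpy as np, cv2
from plant import r
def cal(n):
    c=r.get_calibration(n); return {k:np.array(c[k],float) for k in c}
def ray(c,uv,z):
    p=cv2.undistortPoints(np.array(uv,float).reshape(-1,1,2),c['K'],c['D']).reshape(-1,2)
    R=cv2.Rodrigues(c['rvec'])[0]; o=-R.T@c['tvec'].ravel()
    d=np.c_[p,np.ones(len(p))]@R
    return o+d*((z-o[2])/d[:,2])[:,None]
def proj(c,P):
    return cv2.projectPoints(np.array(P,float).reshape(-1,1,3),c['rvec'],c['tvec'],c['K'],c['D'])[0].reshape(-1,2)
def snap(n,f):
    c=cal(n); im=r.capture(n); cv2.imwrite('pics/'+f,im[:,:,::-1]); return c,im
E
python3 - <<'E'
from h import *
s=r.get_state(); print(s)
a=[]
for n in('scene','top'):
    c,im=snap(n,n+'0.png')
    R=cv2.Rodrigues(c['rvec'])[0]; print(n,-R.T@c['tvec'].ravel(),R[2],c['K'][0,0]); a.append(im)
cv2.imwrite('pics/both.png',cv2.resize(np.vstack(a),None,fx=.78,fy=.78)[:,:,::-1])
E
```

```text
{'time_s': 0.0, 'joints': array([ 8.08507232e+01,  2.05906070e+01,  6.34130847e-01, -2.15443235e-02,
       -7.01355451e+01, -1.65082212e+01]), 'qd': array([-0.06376415, -0.0672586 ,  0.04495718, -0.05376794,  0.05721942,
       -0.03647786]), 'joint_torque': array([-1.11808067e-04, -5.82728577e+01,  2.93045461e+01,  6.99710771e+00,
        6.76569500e-03, -1.66954387e-04]), 'tcp_pos': array([0.29216634, 0.60827396, 0.40373003]), 'eef_rot': array([ 1.79906017e+02, -6.73256200e-03, -2.56648294e+01]), 'contact_force': array([ 0.19397425, -0.44970172,  1.31355144]), 'moment': array([ 0.00446669,  0.01324908, -0.02429725]), 'gripper_width': 0.08760467745512368}
scene [1.02790402 0.325477   0.91787713] [-0.49879839 -0.24879472 -0.83024174] 368.34133255061477
top [0.44319592 0.05993034 1.20776105] [ 0.07095945  0.01300093 -0.99739447] 452.3573713777122
```

View pics/both.png

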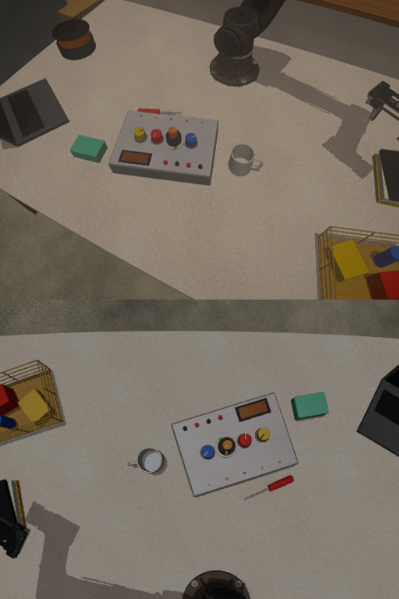

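The console sits at the middle of both views. In the top view the dial is near full-size pixel (291,187), between the blue and red knobs. Next I'll zoom in and measure.

```bash
python3 - <<'E'
from h import *
t=cv2.imread('pics/top0.png'); s=cv2.imread('pics/scene0.png')
a=cv2.resize(t[150:225,240:360],None,fx=6,fy=6,interpolation=cv2.INTER_CUBIC)[:300*2]
b=cv2.resize(s[150:200,160:260],(720,360)[:2],interpolation=cv2.INTER_CUBIC)
cv2.imwrite('pics/crop.png',a)
c=cal('top'); hsv=cv2.cvtColor(t,cv2.COLOR_BGR2HSV)
sub=np.zeros(t.shape[:2],np.uint8); sub[150:225,240:360]=1
for n,lo,hi,z in(('blue',(105,120,50),(125,255,255),.108),('red',(172,150,60),(180,255,255),.108),('red2',(0,170,60),(5,255,255),.108),('yellow',(20,130,80),(32,255,255),.108),('orange',(8,150,100),(18,255,255),.138),('green',(45,100,40),(85,255,255),.074)):
    m=cv2.inRange(hsv,lo,hi)*sub
    k,_,st,ce=cv2.connectedComponentsWithStats(m)
    for i in range(1,k):
        if st[i,4]>4: print(n,st[i],ce[i].round(1),ray(c,ce[i],z)[0].round(4))
E
```

```text
blue [259 187  16  16 184] [266.5 194.3] [0.5151 0.0361 0.108 ]
red2 [281 150   4   4  14] [282.4 151.3] [ 0.6213 -0.0021  0.108 ]
red2 [250 158   5   5  17] [252.  160.2] [0.5985 0.0722 0.108 ]
red2 [306 172  17  16 181] [314.1 180. ] [ 0.551  -0.0801  0.108 ]
yellow [331 165  15  15 178] [338.3 171.7] [ 0.5721 -0.1397  0.108 ]
yellow [335 214   3   3   7] [335.7 215. ] [ 0.4659 -0.1329  0.108 ]
orange [310 150   6   2   9] [312.  150.3] [ 0.6194 -0.0714  0.138 ]
orange [286 180  12  12 101] [291.6 185.4] [ 0.5348 -0.0226  0.138 ]
orange [357 207   3   3   5] [358. 208.] [ 0.4823 -0.1812  0.138 ]
green [280 177   4   4  11] [281.8 178.2] [ 0.5583 -0.0029  0.074 ]
```

View pics/crop.png

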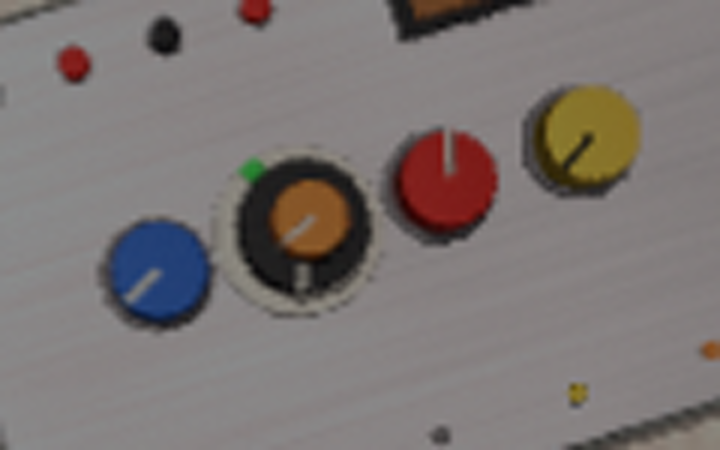

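The top view crop shows: the dial at about (300,225), its coarse line pointing straight down at (302,278), its fine line pointing lower left, and the green marker at (252,170). That puts the axis near world (0.534, -0.023). The row runs along (0.308, -0.951), so the jaws should be about perpendicular to it, at tool yaw -72 ± 38. I'll move above the dial now.

Call:
carry_out(plan=[[[0.0246,0.0232,0],[0,0,0],0],[[0.0246,0.0232,0],[0,0,0],0],[[0.0246,0.0232,0],[0,0,0],0],[[0.0246,0.0232,0],[0,0,0],0],[[0.0246,0.0232,0],[0,0,0],0],[[0.0246,0.0232,0],[0,0,0],0],[[0.0246,0.0232,0],[0,0,0],0],[[0.0246,0.0232,0],[0,0,0],0],[[0.0246,0.0232,0],[0,0,0],0],[[0.0246,0.0232,0],[0,0,0],0]])

```text
time_s: 0.93
tcp_pos: [0.4137, 0.2911, 0.4045]
eef_rot: [180.0, 0.0, -25.6]
contact_force: [1.0, 1.4, 0.5]
gripper_width: 0.0872
```

Call:
carry_out(plan=[[[0.0246,0.0232,0],[0,0,0],0],[[0.0246,0.0232,0],[0,0,0],0],[[0.0246,0.0232,0],[0,0,0],0],[[0.0246,0.0232,0],[0,0,0],0],[[0.0246,0.0232,0],[0,0,0],0],[[0.0246,0.0232,0],[0,0,0],0],[[0.0246,0.0232,0],[0,0,0],0],[[0.0246,0.0232,0],[0,0,0],0],[[0.0246,0.0232,0],[0,0,0],0],[[0.0246,0.0232,0],[0,0,0],0],[[0,0,0],[0,0,4],0],[[0,0,0],[0,0,4],0]])

```text
time_s: 1.93
tcp_pos: [0.5351, -0.0249, 0.4039]
eef_rot: [179.9, 0.1, -34.0]
contact_force: [0.1, -0.5, -0.2]
gripper_width: 0.0879
```

```bash
python3 - <<'E'
from h import *
c,im=snap('wrist','w0.png'); s=r.get_state(); print(s['time_s'],s['joints'],s['tcp_pos'],s['eef_rot'])
R=cv2.Rodrigues(c['rvec'])[0]; print(-R.T@c['tvec'].ravel(),R[2])
print(proj(c,[[.534,-.0226,.108],[.5151,.0361,.108]]))
E
```

```text
1.9833 [ 1.84000875e+01  7.44537435e+00 -1.69327704e+01 -1.15464715e-02
 -6.56963824e+01  3.73269964e+01] [ 0.53491651 -0.02415134  0.40399763] [ 1.79947114e+02  5.35537758e-02 -3.42776999e+01]
[ 0.58950885 -0.06211179  0.3834573 ] [-0.204422    0.1366939  -0.96929171]
[[257.54966938 189.59126751]
 [216.46577221 240.61196954]]
```

View pics/w0.png

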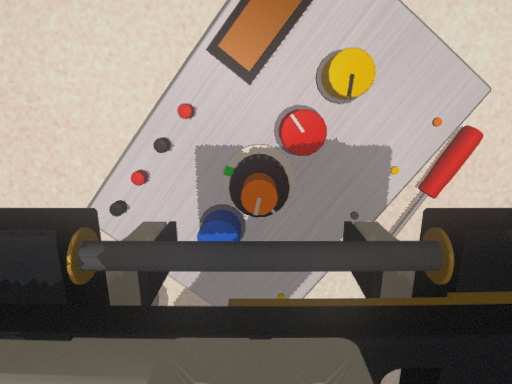

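The wrist view shows the dial at about (260,185), with the green marker at (229,171) and the fine line at (257,205). The gripper's shadow lies over it and the view is oblique. Backing off 60 mm along tool x will put the camera straight above the dial for a clean measurement.

Call:
carry_out(plan=[[[-0.03,0,0],[0,0,0],0],[[-0.03,0,0],[0,0,0],0],[[0,0,0],[0,0,0],0],[[0,0,0],[0,0,0],0]])

```text
time_s: 2.32
tcp_pos: [0.484, 0.011, 0.4051]
eef_rot: [-180.0, -0.0, -33.4]
contact_force: [0.3, -0.1, 0.7]
gripper_width: 0.0876
```

```bash
cat > m.py <<'E'
from h import *
import sys
c,im=snap('wrist',sys.argv[1]+'.png'); s=r.get_state(); print(s['time_s'],s['tcp_pos'],s['eef_rot'])
hsv=cv2.cvtColor(im,cv2.COLOR_RGB2HSV)
a0=np.array([.534,-.0226])
def comps(lo,hi,z,rad=.035):
    m=cv2.inRange(hsv,lo,hi); k,_,st,ce=cv2.connectedComponentsWithStats(m)
    for i in range(1,k):
        P=ray(c,ce[i],z)[0]
        if st[i,4]>15 and np.linalg.norm(P[:2]-a0)<.2: print(lo,st[i,4],ce[i].round(1),P.round(4))
for lo,hi,z in(((105,120,30),(125,255,255),.108),((0,180,30),(6,255,255),.108),((172,180,30),(180,255,255),.108),((20,130,40),(32,255,255),.108),((6,150,40),(18,255,255),.138),((45,100,20),(85,255,255),.074)): comps(lo,hi,z)
u,v=proj(c,[[*a0,.1]])[0].astype(int); print(u,v)
x0,y0=max(u-60,0),max(v-50,0); print('crop origin',x0,y0)
k=cv2.convertScaleAbs(im[y0:y0+100,x0:x0+120],alpha=1.5)
cv2.imwrite('pics/'+sys.argv[1]+'c.png',cv2.resize(k,None,fx=6,fy=6,interpolation=cv2.INTER_CUBIC)[:,:,::-1])
E
python3 m.py w1
```

```text
2.3667 [0.48468355 0.01085591 0.40504403] [-1.79959788e+02 -3.29397676e-02 -3.34950821e+01]
(105, 120, 30) 1393 [218.3 171.5] [0.5158 0.0333 0.108 ]
(0, 180, 30) 161 [184.5  37. ] [ 0.6204 -0.0072  0.108 ]
(0, 180, 30) 1713 [309.2  56.3] [ 0.5528 -0.0827  0.108 ]
(0, 180, 30) 1450 [463.1 107.2] [ 0.4471 -0.1715  0.108 ]
(0, 180, 30) 114 [133.8 110.4] [0.5981 0.0627 0.108 ]
(20, 130, 40) 1055 [351.5  11. ] [ 0.5633 -0.1285  0.108 ]
(20, 130, 40) 60 [403.1 106.8] [ 0.4754 -0.1282  0.108 ]
(20, 130, 40) 21 [273.9 302.1] [0.3798 0.0631 0.108 ]
(6, 150, 40) 62 [447.5  55.2] [ 0.4969 -0.1619  0.138 ]
(6, 150, 40) 1134 [261.9 116.1] [ 0.5348 -0.0247  0.138 ]
(6, 150, 40) 45 [320.4 201.9] [ 0.453  -0.0269  0.138 ]
(45, 100, 20) 73 [228.4 104.7] [ 0.5598 -0.004   0.074 ]
260 117
crop origin 200 67
```

View pics/w1c.png

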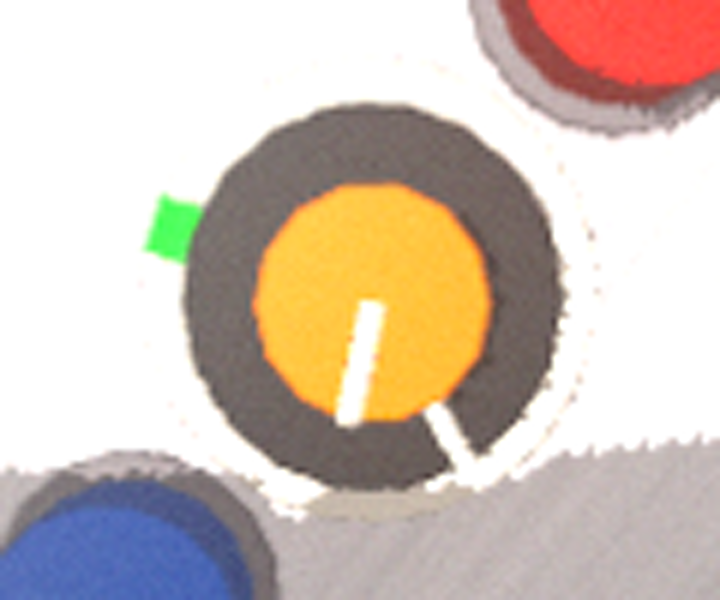

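The view is clean. The orange knob is centred at crop (372,301) with its line end at (348,422), the coarse line runs from (432,405) to (470,480), and the green marker is at (174,229). I'll compute the angles from masks back-projected onto the right planes.

```bash
cat > ang.py <<'E'
from h import *
import sys
def pts(c,z,u0,v0,n=70):
    U,V=np.meshgrid(np.arange(max(u0-n,0),min(u0+n,512)),np.arange(max(v0-n,0),min(v0+n,384)))
    return U.ravel(),V.ravel(),ray(c,np.c_[U.ravel(),V.ravel()],z)[:,:2]
def angles(c,im,a0=np.array([.5345,-.0235])):
    hsv=cv2.cvtColor(im,cv2.COLOR_RGB2HSV).astype(int)
    u,v=proj(c,[[*a0,.1]])[0].astype(int)
    U,V,P=pts(c,.138,u,v); h=hsv[V,U]
    m=(h[:,0]>5)&(h[:,0]<19)&(h[:,1]>140)&(h[:,2]>40)&(np.hypot(*(P-a0).T)<.022)
    hull=cv2.convexHull(np.c_[U[m],V[m]].astype(np.int32)); M=cv2.moments(hull)
    ax=ray(c,[M['m10']/M['m00'],M['m01']/M['m00']],.138)[0,:2]
    out={}
    def mean(name,d,m): 
        a=np.arctan2(d[m,1],d[m,0]); w=np.hypot(*d[m].T); z=(w*np.exp(1j*a)).sum(); out[name]=(round(np.degrees(np.angle(z)),2),int(m.sum()),round(w.mean()*1e3,1),round(abs(z)/w.sum(),3))
    d=P-ax; rr=np.hypot(*d.T)
    mean('fine',d,(h[:,1]<100)&(h[:,2]>70)&(rr>.004)&(rr<.0135))
    U,V,P=pts(c,.108,u,v); h=hsv[V,U]
    # dark ring -> centre at this height
    r0=np.hypot(*(P-ax).T); k=(h[:,2]<90)&(h[:,1]<110)&(r0<.029)
    hull=cv2.convexHull(np.c_[U[k],V[k]].astype(np.int32)); M=cv2.moments(hull)
    ax2=ray(c,[M['m10']/M['m00'],M['m01']/M['m00']],.108)[0,:2]
    for n,A in(('coarse',ax),('coarse@ring',ax2)):
        d=P-A; rr=np.hypot(*d.T); mean(n,d,(h[:,2]>100)&(h[:,1]<100)&(rr>.0185)&(rr<.0245))
    U,V,P=pts(c,.074,u,v); h=hsv[V,U]
    for n,A in(('mark',ax),('mark@ring',ax2)):
        d=P-A; mean(n,d,(h[:,0]>45)&(h[:,0]<85)&(h[:,1]>100)&(np.hypot(*d.T)<.04))
    return ax,ax2,out
if __name__=='__main__':
    if len(sys.argv)>2: c=cal('wrist'); im=cv2.imread('pics/w1.png')[:,:,::-1].copy()
    else: c,im=snap('wrist',sys.argv[1]+'.png')
    s=r.get_state(); print(round(s['time_s'],2),s['tcp_pos'].round(4),s['eef_rot'].round(2))
    ax,ax2,o=angles(c,im); print(ax.round(4),ax2.round(4))
    for k in o: print(k,o[k])
    print('coarse->mark cw',(o['coarse'][0]-o['mark'][0])%360,'fine ccw to mark',(o['mark'][0]-o['fine'][0]+180)%360-180)
    # tool shift (xy, tool axes) that puts the TCP over the axis
    y=np.radians(s['eef_rot'][2]); d=(ax+ax2)/2-s['tcp_pos'][:2]
    print('shift',d@[np.cos(y),np.sin(y)],d@[np.sin(y),-np.cos(y)])
E
python3 ang.py w1 old
```

```text
2.37 [0.4847 0.0109 0.405 ] [-1.7996e+02 -3.0000e-02 -3.3500e+01]
[ 0.5351 -0.0245] [ 0.5351 -0.0247]
fine (np.float64(134.65), 49, np.float64(8.6), np.float64(0.994))
coarse (np.float64(176.45), 31, np.float64(21.5), np.float64(0.999))
coarse@ring (np.float64(175.95), 31, np.float64(21.6), np.float64(0.999))
mark (np.float64(38.37), 73, np.float64(32.6), np.float64(0.997))
mark@ring (np.float64(38.63), 73, np.float64(32.7), np.float64(0.997))
coarse->mark cw 138.07999999999998 fine ccw to mark -96.28
shift 0.06158486552086904 0.0017711854950677732
```

The measurements:
- **Outer dial:** 138° clockwise to the marker, done in two sweeps of about 69°.
- **Inner knob:** offset 41.8° from the outer dial.
- **Axis:** about (0.535, -0.0242).

Next I'll go over the axis, descend with the fingertips 6 mm above the plate, and close.

Call:
carry_out(plan=[[[0.031,0.001,0],[0,0,0],0],[[0.0305,0.0005,0],[0,0,0],0],[[0,0,0.025],[0,0,0],0],[[0,0,0.025],[0,0,0],0],[[0,0,0.025],[0,0,0],0],[[0,0,0.025],[0,0,0],0],[[0,0,0.02],[0,0,0],0],[[0,0,0.015],[0,0,0],0],[[0,0,0.006],[0,0,0],0],[[0,0,0],[0,0,0],0],[[0,0,0],[0,0,0],0]], grip_force=20)

```text
time_s: 3.28
tcp_pos: [0.5359, -0.025, 0.2639]
eef_rot: [180.0, -0.0, -33.6]
contact_force: [-0.4, 0.3, 0.4]
gripper_width: 0.0873
```

Call:
carry_out(plan=[[[0,0,0.004],[0,0,0],0],[[0,0,0],[0,0,0],255],[[0,0,0],[0,0,0],255],[[0,0,0],[0,0,0],255],[[0,0,0],[0,0,0],255],[[0,0,0],[0,0,0],255],[[0,0,0],[0,0,0],255],[[0,0,0],[0,0,0],255],[[0,0,0],[0,0,0],255]], grip_force=20)

```text
time_s: 4.03
tcp_pos: [0.5355, -0.0246, 0.2599]
eef_rot: [-180.0, -0.0, -33.6]
contact_force: [0.7, 2.7, 1.6]
gripper_width: 0.0537
```

Gripped at 54 mm with little side force. Next is the first sweep, 70° clockwise.

Call:
carry_out(plan=[[[0,0,0],[0,0,7],255],[[0,0,0],[0,0,7],255],[[0,0,0],[0,0,7],255],[[0,0,0],[0,0,7],255],[[0,0,0],[0,0,7],255],[[0,0,0],[0,0,7],255],[[0,0,0],[0,0,7],255],[[0,0,0],[0,0,7],255],[[0,0,0],[0,0,7],255],[[0,0,0],[0,0,7],255],[[0,0,0],[0,0,0],255],[[0,0,0],[0,0,0],255]])

```text
time_s: 5.03
tcp_pos: [0.5342, -0.0252, 0.2599]
eef_rot: [179.9, -0.1, -103.7]
contact_force: [-6.7, 1.7, 8.9]
gripper_width: 0.0539
```

Call:
carry_out(plan=[[[0,0,0],[0,0,0],0],[[0,0,0],[0,0,0],0],[[0,0,0],[0,0,0],0],[[0,0,0],[0,0,0],0],[[0,0,0],[0,0,0],0],[[0,0,0],[0,0,0],0]])

```text
time_s: 5.53
tcp_pos: [0.5353, -0.025, 0.2596]
eef_rot: [180.0, -0.0, -103.7]
contact_force: [0.1, 0.3, 1.0]
gripper_width: 0.0853
```

Released. Now I'll lift, turn back 70° and look from the measuring pose.

Call:
carry_out(plan=[[[0,0,-0.02],[0,0,0],0],[[0,0,-0.025],[0,0,0],0],[[0,0,-0.02],[0,0,-7],0],[[0,0,-0.02],[0,0,-7],0],[[0,0,-0.02],[0,0,-7],0],[[0,0,-0.02],[0,0,-7],0],[[0,0,-0.02],[0,0,-7],0],[[0,0,0],[0,0,-7],0],[[0,0,0],[0,0,-7],0],[[0,0,0],[0,0,-7],0],[[0,0,0],[0,0,-7],0],[[0,0,0],[0,0,-7],0]])

```text
time_s: 6.53
tcp_pos: [0.5352, -0.025, 0.4046]
eef_rot: [180.0, 0.0, -33.3]
contact_force: [0.6, -0.3, 0.1]
gripper_width: 0.0876
```

Call:
carry_out(plan=[[[-0.03,0,0],[0,0,0],0],[[-0.03,0,0],[0,0,0],0],[[0,0,0],[0,0,0],0],[[0,0,0],[0,0,0],0]])

```text
time_s: 6.87
tcp_pos: [0.4845, 0.0088, 0.4052]
eef_rot: [-179.9, -0.0, -33.6]
contact_force: [0.5, -0.1, 1.0]
gripper_width: 0.0876
```

```bash
python3 ang.py w2
```

```text
6.92 [0.4852 0.0086 0.4051] [-1.7995e+02 -4.0000e-02 -3.3580e+01]
[ 0.5343 -0.0243] [ 0.5344 -0.0244]
fine (np.float64(65.13), 50, np.float64(8.8), np.float64(0.995))
coarse (np.float64(107.39), 32, np.float64(21.4), np.float64(0.999))
coarse@ring (np.float64(107.5), 31, np.float64(21.4), np.float64(0.999))
mark (np.float64(38.46), 67, np.float64(32.7), np.float64(0.997))
mark@ring (np.float64(38.74), 67, np.float64(32.7), np.float64(0.997))
coarse->mark cw 68.93 fine ccw to mark -26.669999999999987
shift 0.05911651125222863 0.0003097826423750561
```

The dial turned 69.1° and has 68.9° to go. I'll take a fresh hold and make the second sweep.

Call:
carry_out(plan=[[[0.03,0,0],[0,0,0],0],[[0.0295,0,0],[0,0,0],0],[[0,0,0.025],[0,0,0],0],[[0,0,0.025],[0,0,0],0],[[0,0,0.025],[0,0,0],0],[[0,0,0.025],[0,0,0],0],[[0,0,0.02],[0,0,0],0],[[0,0,0.015],[0,0,0],0],[[0,0,0.01],[0,0,0],0],[[0,0,0],[0,0,0],0],[[0,0,0],[0,0,0],0]])

```text
time_s: 7.83
tcp_pos: [0.5354, -0.0249, 0.2595]
eef_rot: [179.9, 0.0, -33.7]
contact_force: [0.5, 0.4, 0.5]
gripper_width: 0.0878
```

Call:
carry_out(plan=[[[0,0,0],[0,0,0],255],[[0,0,0],[0,0,0],255],[[0,0,0],[0,0,0],255],[[0,0,0],[0,0,0],255],[[0,0,0],[0,0,0],255],[[0,0,0],[0,0,0],255],[[0,0,0],[0,0,0],255],[[0,0,0],[0,0,0],255]], grip_force=20)

```text
time_s: 8.5
tcp_pos: [0.5351, -0.0244, 0.2601]
eef_rot: [-180.0, -0.0, -33.6]
contact_force: [-0.9, 2.3, 3.9]
gripper_width: 0.0535
```

Call:
carry_out(plan=[[[0,0,0],[0,0,7],255],[[0,0,0],[0,0,7],255],[[0,0,0],[0,0,7],255],[[0,0,0],[0,0,7],255],[[0,0,0],[0,0,7],255],[[0,0,0],[0,0,7],255],[[0,0,0],[0,0,7],255],[[0,0,0],[0,0,7],255],[[0,0,0],[0,0,7],255],[[0,0,0],[0,0,6.2],255],[[0,0,0],[0,0,0],255],[[0,0,0],[0,0,0],255]])

```text
time_s: 9.5
tcp_pos: [0.5341, -0.0248, 0.26]
eef_rot: [179.9, -0.0, -102.9]
contact_force: [-5.2, 2.3, 8.8]
gripper_width: 0.0537
```

Call:
carry_out(plan=[[[0,0,0],[0,0,0],0],[[0,0,0],[0,0,0],0],[[0,0,0],[0,0,0],0],[[0,0,0],[0,0,0],0],[[0,0,0],[0,0,0],0],[[0,0,0],[0,0,0],0]])

```text
time_s: 10.0
tcp_pos: [0.5349, -0.0247, 0.2595]
eef_rot: [180.0, -0.0, -102.9]
contact_force: [0.2, 0.2, 0.6]
gripper_width: 0.0857
```

Call:
carry_out(plan=[[[0,0,-0.02],[0,0,0],0],[[0,0,-0.025],[0,0,0],0],[[0,0,-0.02],[0,0,-7],0],[[0,0,-0.02],[0,0,-7],0],[[0,0,-0.02],[0,0,-7],0],[[0,0,-0.02],[0,0,-7],0],[[0,0,-0.02],[0,0,-7],0],[[0,0,0],[0,0,-7],0],[[0,0,0],[0,0,-7],0],[[0,0,0],[0,0,-7],0],[[0,0,0],[0,0,-7],0],[[0,0,0],[0,0,-6.2],0]])

```text
time_s: 11.0
tcp_pos: [0.5348, -0.0247, 0.4046]
eef_rot: [180.0, 0.0, -33.3]
contact_force: [-0.4, 0.6, 0.4]
gripper_width: 0.0875
```

Call:
carry_out(plan=[[[-0.03,0,0],[0,0,0],0],[[-0.03,0,0],[0,0,0],0],[[0,0,0],[0,0,0],0],[[0,0,0],[0,0,0],0]])

```text
time_s: 11.33
tcp_pos: [0.4841, 0.009, 0.4051]
eef_rot: [-179.9, -0.0, -33.6]
contact_force: [-0.2, 0.9, 0.9]
gripper_width: 0.0873
```

```bash
python3 ang.py w3
```

```text
11.38 [0.4848 0.0088 0.4051] [-1.7995e+02 -4.0000e-02 -3.3590e+01]
[ 0.5342 -0.0242] [ 0.5344 -0.0245]
fine (np.float64(-4.71), 53, np.float64(8.8), np.float64(0.994))
coarse (np.float64(38.59), 36, np.float64(21.4), np.float64(0.998))
coarse@ring (np.float64(39.34), 37, np.float64(21.4), np.float64(0.998))
mark (np.float64(38.26), 63, np.float64(32.9), np.float64(0.997))
mark@ring (np.float64(38.79), 63, np.float64(33.0), np.float64(0.997))
coarse->mark cw 0.3300000000000054 fine ccw to mark 42.97
shift 0.059608835312688305 0.0003052609752053592
```

The coarse line is within about 0.5° of the marker and has been let go. The fine knob needs 43° anticlockwise. I'll pre-turn the tool 60° so the jaws stay clear of the neighbours, and grip at z 0.135 with the fingertips 8 mm above the outer dial.

Call:
carry_out(plan=[[[0.03,0,0],[0,0,0],0],[[0.0296,0,0],[0,0,0],0],[[0,0,0],[0,0,7],0],[[0,0,0],[0,0,7],0],[[0,0,0],[0,0,7],0],[[0,0,0],[0,0,7],0],[[0,0,0],[0,0,7],0],[[0,0,0],[0,0,7],0],[[0,0,0.02],[0,0,7],0],[[0,0,0.02],[0,0,7],0],[[0,0,0.02],[0,0,4],0],[[0,0,0.02],[0,0,0],0]])

```text
time_s: 12.38
tcp_pos: [0.5352, -0.025, 0.3236]
eef_rot: [-180.0, -0.0, -94.0]
contact_force: [0.8, -0.3, -1.8]
gripper_width: 0.0875
```

Call:
carry_out(plan=[[[0,0,0.02],[0,0,0],0],[[0,0,0.011],[0,0,0],0],[[0,0,0],[0,0,0],0],[[0,0,0],[0,0,0],0]])

```text
time_s: 12.72
tcp_pos: [0.5351, -0.0249, 0.2931]
eef_rot: [179.9, -0.1, -93.7]
contact_force: [-0.2, -0.1, 1.0]
gripper_width: 0.0875
```

Call:
carry_out(plan=[[[0,0,0],[0,0,0],255],[[0,0,0],[0,0,0],255],[[0,0,0],[0,0,0],255],[[0,0,0],[0,0,0],255],[[0,0,0],[0,0,0],255],[[0,0,0],[0,0,0],255],[[0,0,0],[0,0,0],255],[[0,0,0],[0,0,0],255],[[0,0,0],[0,0,0],255],[[0,0,0],[0,0,0],255],[[0,0,0],[0,0,0],255]], grip_force=10)

```text
time_s: 13.63
tcp_pos: [0.5343, -0.0244, 0.2936]
eef_rot: [180.0, -0.0, -93.7]
contact_force: [-2.3, 1.1, 1.9]
gripper_width: 0.0297
```

Call:
carry_out(plan=[[[0,0,0],[0,0,-6.5],255],[[0,0,0],[0,0,-6.5],255],[[0,0,0],[0,0,-6.5],255],[[0,0,0],[0,0,-6.5],255],[[0,0,0],[0,0,-6.5],255],[[0,0,0],[0,0,-6.5],255],[[0,0,0],[0,0,-4.3],255],[[0,0,0],[0,0,0],255],[[0,0,0],[0,0,0],255]])

```text
time_s: 14.38
tcp_pos: [0.5347, -0.0243, 0.2937]
eef_rot: [-180.0, -0.0, -50.5]
contact_force: [0.3, 0.4, -0.3]
gripper_width: 0.0298
```

Call:
carry_out(plan=[[[0,0,0],[0,0,0],0],[[0,0,0],[0,0,0],0],[[0,0,0],[0,0,0],0],[[0,0,0],[0,0,0],0],[[0,0,0],[0,0,0],0],[[0,0,0],[0,0,0],0],[[0,0,0],[0,0,0],0],[[0,0,0],[0,0,0],0]])

```text
time_s: 15.05
tcp_pos: [0.5345, -0.0244, 0.2937]
eef_rot: [180.0, 0.0, -50.4]
contact_force: [-0.4, 0.4, -0.1]
gripper_width: 0.0775
```

Call:
carry_out(plan=[[[0,0,-0.02],[0,0,0],0],[[0,0,-0.03],[0,0,0],0],[[0,0,-0.03],[0,0,0],0],[[0,0,-0.031],[0,0,-4],0],[[0,0,0],[0,0,-7],0],[[0,0,0],[0,0,-6],0],[[-0.03,0,0],[0,0,0],0],[[-0.03,0,0],[0,0,0],0],[[0,0,0],[0,0,0],0],[[0,0,0],[0,0,0],0]])

```text
time_s: 15.88
tcp_pos: [0.4835, 0.009, 0.4053]
eef_rot: [-179.9, -0.0, -33.3]
contact_force: [0.2, 0.2, 0.1]
gripper_width: 0.0877
```

```bash
python3 ang.py w4; python3 m.py w5 | grep -v '(45'
```

```text
15.93 [0.4843 0.0088 0.4052] [-1.7994e+02 -5.0000e-02 -3.3280e+01]
[ 0.5343 -0.0243] [ 0.5343 -0.0244]
fine (np.float64(39.21), 53, np.float64(8.7), np.float64(0.994))
coarse (np.float64(38.6), 35, np.float64(21.5), np.float64(0.999))
coarse@ring (np.float64(38.9), 35, np.float64(21.6), np.float64(0.999))
mark (np.float64(38.47), 61, np.float64(33.0), np.float64(0.997))
mark@ring (np.float64(38.67), 61, np.float64(33.0), np.float64(0.997))
coarse->mark cw 0.13000000000000256 fine ccw to mark -0.7400000000000091
shift 0.06002652463999603 0.0002943743379474584
15.9833 [0.48465954 0.0086234  0.40500258] [-1.79969289e+02 -3.53303377e-02 -3.33230291e+01]
(105, 120, 30) 1385 [216.6 173.2] [0.5158 0.0333 0.108 ]
(0, 180, 30) 155 [183.2  38.9] [ 0.6204 -0.0073  0.108 ]
(0, 180, 30) 1698 [307.4  58.7] [ 0.5527 -0.0826  0.108 ]
(0, 180, 30) 1421 [461.7 109.1] [ 0.4472 -0.1723  0.108 ]
(0, 180, 30) 117 [132.5 112. ] [0.598  0.0626 0.108 ]
(20, 130, 40) 1169 [350.5  12. ] [ 0.5639 -0.1296  0.108 ]
(20, 130, 40) 58 [401.3 109.1] [ 0.4754 -0.1284  0.108 ]
(6, 150, 40) 61 [445.8  57.7] [ 0.497  -0.1624  0.138 ]
(6, 150, 40) 1134 [260.7 119.4] [ 0.5338 -0.0247  0.138 ]
(6, 150, 40) 46 [318.6 203.5] [ 0.4532 -0.0275  0.138 ]
258 119
crop origin 198 69
```

View pics/w5c.png

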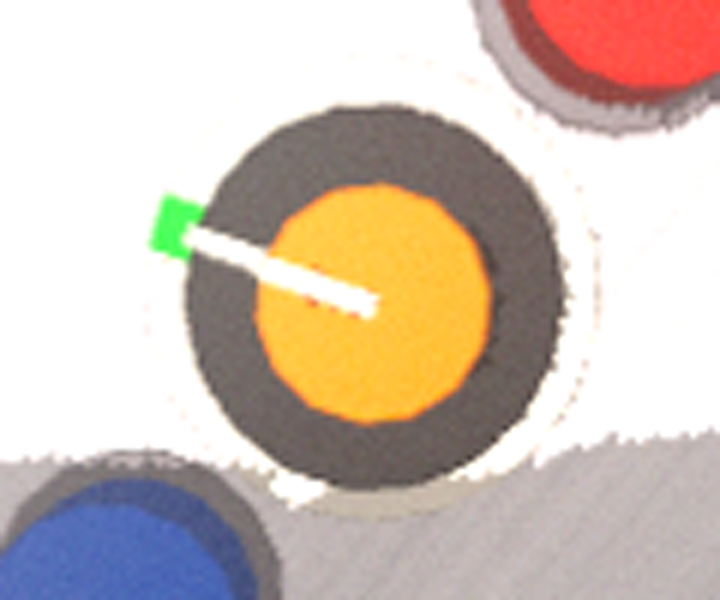

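Both lines point at the green marker: the coarse line's end is at (190,235), and the fine line is collinear with it. Before handing in, I'll compare the neighbours in the first and last wrist views.

```bash
python3 - <<'E'
import cv2,numpy as np
a=cv2.imread('pics/w1.png')[0:220,100:500];b=cv2.imread('pics/w5.png')[2:222,98:498]
cv2.imwrite('pics/cmp.png',cv2.resize(np.vstack([a,b]),None,fx=1.3,fy=1.3))
E
```

```text
(no output)
```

View pics/cmp.png

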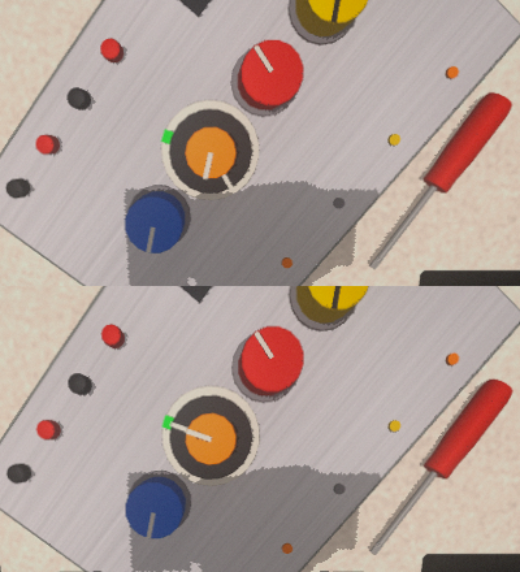

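The blue line (150,240 → 150,525), the red line (263,58 → 263,345), the yellow line and the screwdriver look the same before and after. I'm handing the job in.

```bash
python3 -c "
from plant import r
print(r.close_job())"
```

```text
the job is handed in; nothing more can be done
None
```

The job is done and handed in at about 16 s of the 54 s allowed. I turned the outer dial clockwise in two holds of about 69° each, letting go in between. After letting go of it, I turned the orange knob 43–44° anticlockwise and backed off above the console.

- **Lines:** in the last wrist view, the outer dial's line is within about 0.5° of the green marker and the orange knob's line is within about 1°.
- **Neighbours:** the blue, red and yellow lines and the screwdriver look the same before and after in the wrist views. I did not picture the mug or the case again, but the arm worked well clear of them.
- **Forces:** no component of the force reading passed 9 N in the reports, which come only at the end of each move.

No check failed or disagreed.

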